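# Take the battery cassette out of the tracing light pad

## Robot

A 6-joint arm with a two-finger parallel gripper is mounted at the origin on a cart in front of the work surface, level with it; the furniture and walls round the work are solid. World frame = base frame: x ahead of the robot, y to its left, z up, the work surface at z = 0. Lengths are in m, angles in rad, forces in N, time in s.
With the tool pointing down it reaches from about 0.225 to 0.875 m from the base axis. Payload 3.4 kg.
Tool frame: the origin (TCP) lies at the very end of the fingers, on their centre line; the grasp point (between the pads) lies 19 mm behind it; z points along the fingers, y is the direction in which the jaws open and shut (so a half turn about z gives the same grasp; the last joint's range is limited). The gripper opens to 85 mm and grips with 20 to 120 N. Pads are 22 mm wide; open, the fingers measure 114 mm over their backs; the gripper's body (76 mm by 85 mm) begins 54 mm behind the grasp point. The pads swing forward as they close: fully open they stand 13 mm farther back than shut.
Start: joints at [-1.373, 0.276, 1.505, -0, 1.361, -0.121], TCP at [0.18, -0.546, 0.231] pointing down, gripper open.
Joint ranges: [-2.89, 2.89], [-0.75, 2.08], [0.22, 2.7], [-1.18, 4.32], [0.11, 2.71], [-2.7, 2.7]. Speed limits (rad/s): [2.57, 2.57, 3.14, 3.14, 3.14, 3.14].

## Interface

Orientations are given as a unit quaternion [w, x, y, z].
In Python, from rig import get_state, get_image, camera_model, sign_off gives the robot as it stands. The module is installed in compiled form; this text tells all that it offers.
- The arm moves only by the tool drive_tool, never from a script. Its argument "motion" is text: rows parted by semicolons, each of 7 numbers parted by spaces: the turn, a rotation vector about the tool's x, y, z in degrees, then the shift along the tool's x, y, z in m, then the opening in per cent of the stroke, from 0 (shut) to 100 (fully open). In form: wx wy wz tx ty tz hand; .... A call has 1 to 12 rows; each row shifts and turns the pose as measured when the row begins, along the tool's axes as they then stand; what a row does not reach is not made up. A row lasts 1/8 s, in which the tool goes at most 62.5 mm and 10.7 degrees, less where a joint would pass 70% of its speed; a pose out of reach is approached as far as the arm can. A call is refused whole if a number of a shift passes 0.0625 or a number of a turn 10.7, either way. A call with a gripper value outside its range is refused whole. The fingers move at their own pace and stop on an object; "newtons" is the grip in N (left out, the last holds). Time passes only in rows, so rows that do not move let the fingers close. It gives the time, the measured TCP pose, the force and the opening at its end, in the units of the state.
- get_state(): the state, without advancing time (a new reading comes with each control period).
- get_image(name): name is "side" or "top" or "wrist"; returns (picture, depth): 420x560x3 uint8, red, green, blue; 420x560 float32, m along the optical axis (not along the pixel's ray), 0 where there is no reading.
- camera_model(name): a dict with "camera_matrix" (3x3 intrinsics, pixels), "D" ([k1, k2, p1, p2, k3] as OpenCV has them; the pictures are not rectified), "cam_to_world" (4x4, takes a point from camera to world coordinates); the wrist camera has in their place "T_tool_cam" (4x4, takes a point from camera to tool coordinates, whose origin is the TCP and whose axes are the flange's). Camera axes: x right, y up, looking along -z (the intrinsics and any distortion apply to the point x, -y, -z); pixel columns grow to the right and rows downward; lengths in m; the calibration is good to about 2 mm. A picture is of the moment at which its call begins: read the wrist's pose just before it. camera_model takes no time and is no camera call.
- sign_off(): hands the job in, once; it reports no verdict.
The state is a dict: "clock": time; "qpos": joint angles; "qd": joint speeds; "effort": joint torques, N m; "position": TCP position; "ee_rot": TCP orientation; "contact_force": force on the tool from outside, world axes, zero at the start; "moment": the same for the moment, N m; "width": finger opening in m.
Only numpy, scipy, OpenCV 4.12 (cv2) and the standard library are available. Lean on these libraries where they do the work, as an engineer would, in place of code of your own. Each camera call takes 0.05 s, during which the arm holds its last target.

## Task

The battery of the tracing light pad has to go for charging: slide the pad's orange lock all the way open, away from the battery, then squeeze the two blue side catches of the battery together and draw it straight up out of its bay. Finish while still holding it by the squeezed catches, upright and still, straight above its bay with its underside at least 10 cm above the table; do not put it down or let go. Leave the ink bottle, the glue stick and the stone seal standing where they are.

Things in the scene. Friction and masses are not known exactly. Their poses are not given: they have to be found in the camera images.
- light_pad: White tracing light pad, fixed. Origin on the table under the centre of its battery bay; z up, x from power head to light panel, y left. Head: x -82 to 46 mm, y -70 to 70, top z = 28; bay in it: x -37 to 30, y -23 to 23, floor z = 6, open above. Panel behind: x 46 to 246, y -75 to 75, 10 high. Grey rails 5 mm high beside the lock.
- bay_lock (a joint): Orange lock slide on the head, m: 0 locked (its bolt reaches over the ledge at the battery's front foot, so it cannot rise), 0.018 fully open, its stop; clear of the battery from 0.012. Slides along the light pad's -x, stays where left, needs about 2 N. Starts at 0 to 0.003.
- lock_knob (a point): Centre of the lock slide's upright orange knob (moves with it), 43 mm above the table. The knob is 13 mm along x, 20 mm along y (light pad axes), from z = 32 to 54 mm. When locked it is at x = -53.5 mm, y = 0 of the light pad, 18 mm in front of the battery.
- battery: Black battery cassette, 0.13 to 0.25 kg, loose in the bay, 1 mm play each way. Origin in the centre of its underside (6 mm above the table when seated); axes as the light pad's. Upper part 58 mm along x, 36 along y, top 60 mm above origin. Blue catches on its +y and -y sides hook under the bay's rim: it rises only with both pressed. 22 mm of it sit in the bay.
- catch_left (a joint): Inward travel of the blue catch on the battery's +y side, m: 0 sprung out, 0.0055 at its stop; a straight slide along y, spring 1.6 N rising to 6 N. Its tooth is free of the rim from about 0.0035. A grip of 15 to 25 N keeps both at their stops.
- catch_right (a joint): The same for the blue catch on the battery's -y side.
- catch_left_face (a point): Middle of the outer face of the +y catch's finger pad, 50 mm above the table when seated. The pad is 26 mm along x, 24 mm high (38 to 62 mm above the table, 10 mm over the head's top). The two faces are 55 mm apart at rest, 44 mm fully pressed.
- catch_right_face (a point): The same point of the right (-y) catch.
- ink_bottle: Red-brown squeeze bottle of ink with a pale nozzle, 38 x 38 x 86 mm, standing on a thin felt mat (2 mm) to the left of the pad; origin in the centre of its underside. Bystander.
- glue: White glue stick with a blue cap, 25 mm across, 88 mm high, standing on a thin felt mat (2 mm) to the left of the pad; origin in the centre of its underside. Bystander.
- stone_seal: Greenish square stone seal, 24 x 24 x 55 mm, standing on the light panel; origin in the centre of its underside. Bystander.

How it is judged:
By the outcome, as a careful person would: the job done as asked, in the order asked, and still so for the second after the job is handed in, while the arm keeps its last pose, push and grip.
It also fails if it takes over 45 s, if anything falls off the work surface, if the arm or the gripper's body presses on something with over 40 N, if the wrist force passes 120 N, or if a joint passes its speed limit or range.

## Working session

There is one attempt and no reset: what is moved stays moved. The work goes in short steps, Python scripts to look and compute and a tool call to move; the robot and the scene stay as the last step left them, time stands still between calls to the robot, and variables do not carry over. Pictures are saved under pics/ and viewed, and the job is handed in when it is done.

Besides the shell and the picture viewer there is one more tool, called after ">>>" as name(argument=value, ...), one argument or row to a line, values as JSON. drive_tool: Moves the arm, as the interface text tells. Its arguments: {"type":"object","properties":{"motion":{"type":"string"},"newtons":{"type":"number"}},"required":["motion"]}

```bash
mkdir -p pics; cat > h.py <<'E'
import numpy as np, cv2
from rig import *
def save(n,img): cv2.imwrite(f'pics/{n}.png',img[:,:,::-1])
E
python3 - <<'E'
from h import *
print(get_state())
for n in ['side','top']:
    im,d=get_image(n); save(n+'0',im); np.save(n+'0.npy',d); np.save(n+'0i.npy',im)
    m=camera_model(n); print(n,m)
print(camera_model('wrist'))
E
```

```text
{'clock': 0.0, 'qpos': array([-1.37299953e+00,  2.76606909e-01,  1.50614457e+00,  5.58684419e-08,
        1.36070346e+00, -1.20958951e-01]), 'qd': array([ 0.00042215, -0.00047612, -0.0011196 , -0.0002442 , -0.00189699,
       -0.00108144]), 'effort': array([-1.16761286e-03, -4.16773367e+01, -2.45807576e+01, -5.19311561e-04,
        1.09365719e-02,  4.03225698e-06]), 'position': array([ 0.18010798, -0.54550117,  0.23042837]), 'ee_rot': array([-9.30460282e-04,  9.87325781e-01,  1.58703920e-01, -3.57375444e-05]), 'contact_force': array([-0.6480181 , -0.88785835,  0.2438548 ]), 'moment': array([ 0.00352626,  0.01864187, -0.02969624]), 'width': 0.08513551629395288}
side {'camera_matrix': array([[540.91039764,   0.        , 280.15559065],
       [  0.        , 540.91039764, 210.50553513],
       [  0.        ,   0.        ,   1.        ]]), 'D': array([-0.01011265,  0.        ,  0.        ,  0.        ,  0.        ]), 'cam_to_world': array([[-0.99614294,  0.03804354, -0.07906919,  0.56953252],
       [-0.08483943, -0.64757864,  0.75726097,  0.92651201],
       [-0.02239463,  0.76104836,  0
[... 508 characters left out ...]
8,  0.98965708,  0.90064527],
       [ 0.        ,  0.        ,  0.        ,  1.        ]])}
{'camera_matrix': array([[329.87077338,   0.        , 283.53068864],
       [  0.        , 329.87077338, 209.13705192],
       [  0.        ,   0.        ,   1.        ]]), 'D': array([-0.01610169,  0.        ,  0.        ,  0.        ,  0.        ]), 'T_tool_cam': array([[ 6.94643996e-04,  9.57755911e-01,  2.87581521e-01,
         7.35524045e-02],
       [ 9.99999645e-01, -5.28185719e-04, -6.56407802e-04,
         1.19291265e-03],
       [-4.76782000e-04,  2.87581875e-01, -9.57755938e-01,
        -1.42093966e-01],
       [ 0.00000000e+00,  0.00000000e+00,  0.00000000e+00,
         1.00000000e+00]])}
```

View pics/side0.png

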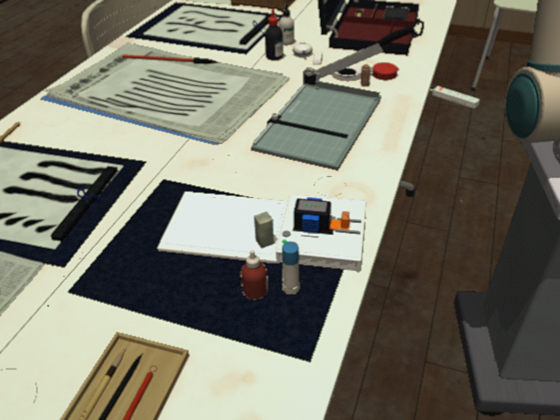

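View pics/top0.png

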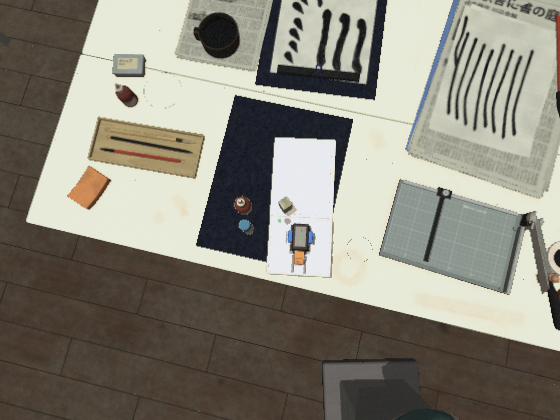

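Side view: battery at (312,214), orange knob at (345,220), glue at (290,268), bottle at (254,277), seal at (264,230). Top view: battery at (300,237), lock at (299,257). Measuring these now.

```bash
cat >> h.py <<'E'
def ray(n,uv,T=None):
    m=camera_model(n); p=cv2.undistortPoints(np.array(uv,float).reshape(-1,1,2),m['camera_matrix'],m['D']).reshape(-1,2)
    M=m['cam_to_world'] if T is None else T
    d=np.c_[p[:,0],-p[:,1],-np.ones(len(p))]@M[:3,:3].T
    return M[:3,3],d
def onz(n,uv,z,T=None):
    o,d=ray(n,uv,T); return o+d*((z-o[2])/d[:,2])[:,None]
def cloud(n,dep,T=None):
    v,u=np.mgrid[0:420,0:560]; o,d=ray(n,np.c_[u.ravel(),v.ravel()],T)
    P=(o+d*dep.ravel()[:,None]).reshape(420,560,3); P[dep==0]=np.nan; return P
E
python3 - <<'E'
from h import *
for n in ['top','side']:
    im=np.load(n+'0i.npy');d=np.load(n+'0.npy');P=cloud(n,d)
    hsv=cv2.cvtColor(im,cv2.COLOR_RGB2HSV);H,S,V=[hsv[...,i] for i in range(3)]
    roi=np.zeros(H.shape,bool)
    if n=='top': roi[130:285,225:345]=1
    else: roi[180:310,150:375]=1
    for nm,m in dict(orange=(H>5)&(H<20)&(S>150)&(V>120),blue=(H>105)&(H<125)&(S>150)&(V>90),red=((H<8)|(H>172))&(S>90)&(V>50),cyan=(H>90)&(H<106)&(S>100)&(V>80)).items():
        m=m&roi
        k,l,st,c=cv2.connectedComponentsWithStats(m.astype(np.uint8))
        for i in range(1,k):
            if st[i,4]>8:
                q=P[l==i]; print(n,nm,st[i],c[i].round(1),np.nanmedian(q,0).round(4),np.nanmax(q[:,2]).round(4),np.nanmin(q,0).round(3),np.nanmax(q,0).round(3))
    if n=='top':
        w=((S<40)&(V>200)&roi).astype(np.uint8)
        w=cv2.morphologyEx(w,cv2.MORPH_OPEN,np.ones((3,3)))
        cs,_=cv2.findContours(w,cv2.RETR_EXTERNAL,cv2.CHAIN_APPROX_NONE)
        for c in cs:
            if cv2.contourArea(c)>1000: print(cv2.contourArea(c),cv2.boxPoints(cv2.minAreaRect(c)))
    x0,y0,x1,y1=(220,125,350,290) if n=='top' else (230,180,380,310)
    save(n+'0c',cv2.resize(im[y0:y1,x0:x1],None,fx=4 if n=='side' else 3.6,fy=4 if n=='side' else 3.6,interpolation=cv2.INTER_CUBIC))
E
```

```text
top orange [294 251  10  11  62] [298.8 254.7] [0.5488 0.2596 0.0317] 0.0541 [0.534 0.25  0.027] [0.558 0.271 0.054]
top blue [309 232   4  11  17] [310.9 237.4] [0.5859 0.2322 0.0615] 0.0648 [0.575 0.23  0.059] [0.597 0.237 0.065]
top blue [288 234   4   8  17] [289.7 238.1] [0.5853 0.2788 0.061 ] 0.0635 [0.579 0.276 0.059] [0.594 0.283 0.064]
top red [235 196  16  17 134] [243.1 205.5] [0.6608 0.3804 0.0528] 0.0651 [ 0.65   0.368 -0.001] [0.696 0.402 0.065]
top cyan [239 219  11  11  88] [244.  224.3] [0.6159 0.3769 0.09  ] 0.0952 [0.605 0.366 0.   ] [0.64  0.395 0.095]
10765.5 [[225. 138.]
 [344. 138.]
 [344. 284.]
 [225. 284.]]
side orange [330 212  19  18 197] [339.9 222.3] [0.5403 0.2688 0.0324] 0.0564 [0.528 0.251 0.025] [0.557 0.275 0.056]
side blue [308 198  13   3  22] [313.7 198.9] [0.5868 0.2363 0.0615] 0.0663 [0.575 0.233 0.06 ] [0.595 0.245 0.066]
side blue [302 214  17   7  92] [310. 217.] [0.5898 0.282  0.0609] 0.0626 [0.577 0.274 0.053] [0.603 0.288 0.063]
side red [241 263  26  36 670] [252.9 280.4] [0.6664 0.4036 0.0432] 0.0616 [0.649 0.332 0.   ] [0.696 0.41  0.062]
side cyan [283 242  15  12 150] [289.9 247.6] [0.6143 0.3823 0.0895] 0.0918 [0.604 0.367 0.086] [0.624 0.392 0.092]
```

View pics/top0c.png

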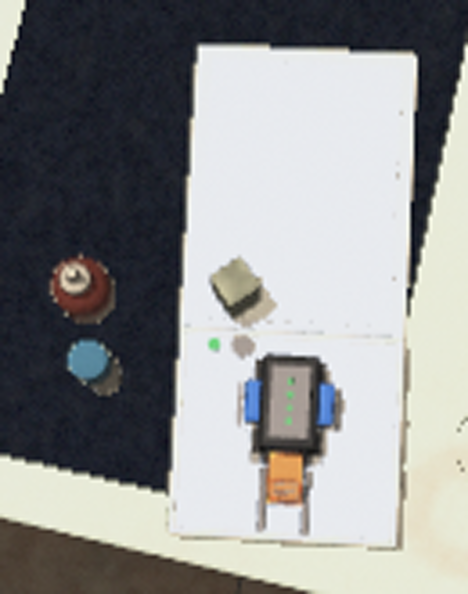

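View pics/side0c.png

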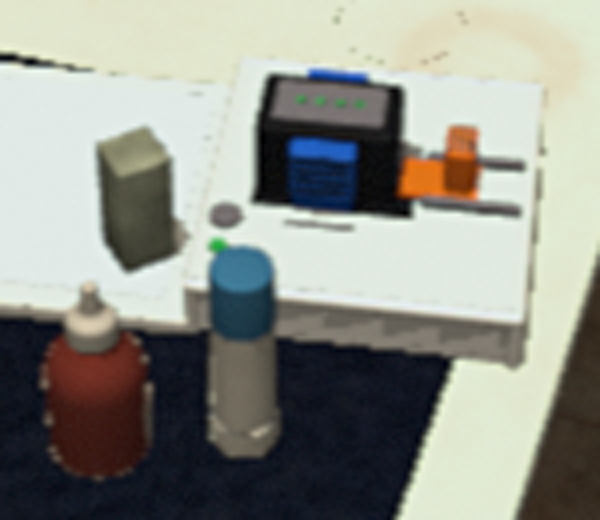

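Top crop: pad front corners at (168,535) and (404,548), panel far corners at (197,45) and (417,53). The blue catches are at (252,402) and (327,405). Now computing the pad pose.

```bash
python3 - <<'E'
from h import *
c=lambda L:np.array(L,float)/3.6+[220,125]-0.36
F=onz('top',c([[168,535],[404,548]]),.028);B=onz('top',c([[197,45],[417,53]]),.010)
print(F.round(4),B.round(4))
v=F[0]-F[1];print('yaw front',np.degrees(np.arctan2(-v[0],v[1])))
v=B[0]-B[1];print('yaw back',np.degrees(np.arctan2(-v[0],v[1])))
a=B.mean(0)-F.mean(0);yaw=np.arctan2(a[1],a[0]);print('yaw axis',np.degrees(yaw),np.linalg.norm(a[:2]),'exp .328')
u=np.array([np.cos(yaw),np.sin(yaw)])
mid=(F.mean(0)+B.mean(0))[:2]/2; print('origin',mid-u*.082)
# panel by depth, side
for n in ['top','side']:
    im=np.load(n+'0i.npy');P=cloud(n,np.load(n+'0.npy'));q=P.reshape(-1,3)
    k=(abs(q[:,2]-.065)<.007)&(np.hypot(q[:,0]-.585,q[:,1]-.257)<.05)
    b=q[k];r=cv2.minAreaRect(b[:,:2].astype(np.float32)*1000);print(n,'battery top',r,k.sum(),np.median(b[:,2]))
    k=(abs(q[:,2]-.05)<.008)&(np.hypot(q[:,0]-.534,q[:,1]-.26)<.022);print('knob',q[k].mean(0),k.sum(),q[k].min(0),q[k].max(0))
    k=(abs(q[:,2]-.028)<.006)&(np.hypot(q[:,0]-.57,q[:,1]-.257)<.13);r=cv2.minAreaRect(q[k][:,:2].astype(np.float32)*1000);print('head',r)
E
```

```text
[[0.5097 0.3353 0.028 ]
 [0.4972 0.1871 0.028 ]] [[0.8381 0.3092 0.01  ]
 [0.8266 0.1608 0.01  ]]
yaw front -4.812628042383643
yaw back -4.4534394391894425
yaw axis -4.556760113392115 0.3299683239317471 exp .328
origin [0.58615017 0.25460393]
top battery top ((586.95654296875, 256.4300231933594), (53.266868591308594, 57.41423034667969), 87.81891632080078) 510 0.0652123965370634
knob [0.53482425 0.26042307 0.05293249] 52 [0.52775899 0.25131168 0.04309156] [0.54126037 0.26940798 0.05608356]
head ((583.14111328125, 281.6144104003906), (195.49993896484375, 155.63002014160156), 84.9083251953125)
side battery top ((586.9323120117188, 259.32476806640625), (56.50938034057617, 57.762752532958984), 84.14435577392578) 712 0.06474355466796894
knob [0.53389959 0.26695816 0.05056604] 105 [0.52713911 0.25178045 0.04210302] [0.54048722 0.27451982 0.05637306]
head ((590.9666137695312, 283.43243408203125), (198.2058563232422, 173.68450927734375), 84.72696685791016)
```

>>> drive_tool(
  motion="0 0 10 0 -0.04 0 100; 0 0 10 0 -0.04 0 100; 0 0 3 0 -0.04 0 100; 0 0 0 0 0 0 100",
  newtons=20,
)

```text
clock: 0.6
position: [0.1627, -0.4238, 0.2281]
ee_rot: [-0.003, 0.999, -0.048, -0.001]
contact_force: [-0.4, 0.2, -0.0]
width: 0.0853
```

>>> drive_tool(
  motion="0 0 0 0.026 -0.055 0 100; 0 0 0 0.026 -0.055 0 100; 0 0 0 0.026 -0.055 0 100; 0 0 0 0.026 -0.055 0 100; 0 0 0 0.026 -0.055 0 100; 0 0 0 0.026 -0.055 0 100; 0 0 0 0.026 -0.055 0 100; 0 0 0 0.026 -0.055 0 100; 0 0 0 0.026 -0.055 0 100; 0 0 0 0.026 -0.055 0 100; 0 0 0 0.01 -0.03 0 100; 0 0 0 0 0 0 100",
)

```text
clock: 2.1
position: [0.5079, 0.1331, 0.229]
ee_rot: [0.002, 0.999, -0.048, 0.007]
contact_force: [0.4, -1.4, 0.3]
width: 0.0856
```

```bash
cat >> h.py <<'E'
from scipy.spatial.transform import Rotation as R
def toolT(s):
    q=s['ee_rot'];T=np.eye(4);T[:3,:3]=R.from_quat([q[1],q[2],q[3],q[0]]).as_matrix();T[:3,3]=s['position'];return T
def where(s):
    T=toolT(s);print('t',s['clock'],'pos',s['position'].round(4),'yaw',np.degrees(np.arctan2(T[1,0],T[0,0])).round(2),'tilt z',T[:3,2].round(4),'F',s['contact_force'].round(1),'w',round(s['width'],4));return T
def delta(s,p,yaw):
    T=toolT(s);print('tool shift',(T[:3,:3].T@(np.array(p)-s['position'])).round(4))
    Rg=R.from_euler('zx',[yaw,180],degrees=True).as_matrix() if 0 else R.from_euler('z',yaw,degrees=True).as_matrix()@np.diag([1,-1,-1])
    print('turn deg',np.degrees(R.from_matrix(T[:3,:3].T@Rg).as_rotvec()).round(2))
E
python3 - <<'E'
from h import *
s=get_state();T=where(s);im,d=get_image('wrist');W=T@camera_model('wrist')['T_tool_cam']
save('w1',im);np.savez('w1',im=im,d=d,W=W)
delta(s,[.533,.2603,.1],-4.6)
E
```

```text
t 2.1 pos [0.5079 0.1331 0.229 ] yaw -5.52 tilt z [ 0.0131 -0.0054 -0.9999] F [ 0.4 -1.4  0.3] w 0.0856
tool shift [ 0.011  -0.1296  0.1286]
turn deg [ 0.24 -0.77 -0.93]
```

View pics/w1.png

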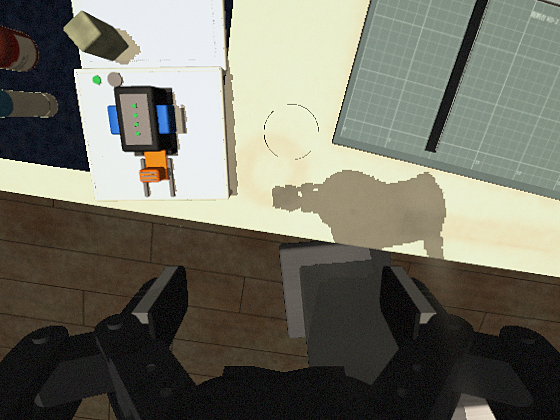

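The wrist view shows the battery at (140,118), the knob at (152,173) and a clear path. Moving over the knob.

>>> drive_tool(
  motion="0.2 -0.8 -0.9 0.005 -0.06 0.02 100; 0 0 0 0.005 -0.06 0.02 100; 0 0 0 0 -0.008 0.01 100; 0 0 0 0 0 0 100",
)

```text
clock: 2.65
position: [0.5308, 0.2522, 0.1781]
ee_rot: [0.003, 0.999, -0.044, 0.0]
contact_force: [-1.0, 0.1, -0.1]
width: 0.0853
```

```bash
python3 - <<'E'
from h import *
s=get_state();T=where(s);im,d=get_image('wrist');W=T@camera_model('wrist')['T_tool_cam']
save('w2',im);np.savez('w2',im=im,d=d,W=W)
delta(s,[.533,.2603,.1],-4.6)
hsv=cv2.cvtColor(im,cv2.COLOR_RGB2HSV);H,S,V=[hsv[...,i] for i in range(3)]
P=cloud('wrist',d,W)
for nm,m in dict(orange=(H>5)&(H<20)&(S>150)&(V>120),blue=(H>105)&(H<125)&(S>150)&(V>90)).items():
    k,l,st,c=cv2.connectedComponentsWithStats(m.astype(np.uint8))
    for i in range(1,k):
        if st[i,4]>30:
            q=P[l==i];print(nm,st[i],c[i].round(1),np.nanmedian(q,0).round(4),np.nanmin(q,0).round(4),np.nanmax(q,0).round(4))
            t=q[q[:,2]>(.048 if nm=='orange' else .056)]
            if len(t)>20:print('  top',t.mean(0).round(4),cv2.minAreaRect((t[:,:2]*1000).astype(np.float32)))
q=P.reshape(-1,3);k=(abs(q[:,2]-.066)<.005)&(np.hypot(q[:,0]-.586,q[:,1]-.257)<.05)
print(cv2.minAreaRect((q[k][:,:2]*1000).astype(np.float32)),np.median(q[k][:,2]))
E
```

```text
t 2.65 pos [0.5308 0.2522 0.1781] yaw -5.04 tilt z [ 1.0e-04 -6.2e-03 -1.0e+00] F [-1.   0.1 -0.1] w 0.0853
tool shift [ 0.0014 -0.0088  0.078 ]
turn deg [ 0.35 -0.04 -0.44]
orange [258 171  25  34 601] [270.3 184.9] [0.5437 0.2605 0.0323] [0.5279 0.2491 0.0296] [0.5607 0.2715 0.0638]
  top [0.5392 0.261  0.0539] ((544.9176635742188, 260.5754089355469), (19.440109252929688, 30.590312957763672), 83.08171081542969)
blue [233 116  13  34 388] [238.9 132.5] [0.5914 0.2794 0.0615] [0.5784 0.274  0.0593] [0.6036 0.2847 0.0635]
  top [0.5912 0.2794 0.0614] ((591.000732421875, 279.37908935546875), (9.006043434143066, 24.80183219909668), 85.20954895019531)
blue [292 116  12  34 388] [297.7 132.5] [0.5874 0.2345 0.0615] [0.5747 0.2296 0.0587] [0.5997 0.2398 0.0636]
  top [0.5872 0.2345 0.0614] ((587.0850219726562, 234.6380615234375), (8.654550552368164, 24.827482223510742), 85.86151123046875)
((588.3414916992188, 257.1288146972656), (53.74409103393555, 57.640357971191406), 85.11173248291016) 0.06544097233511995
```

View pics/w2.png

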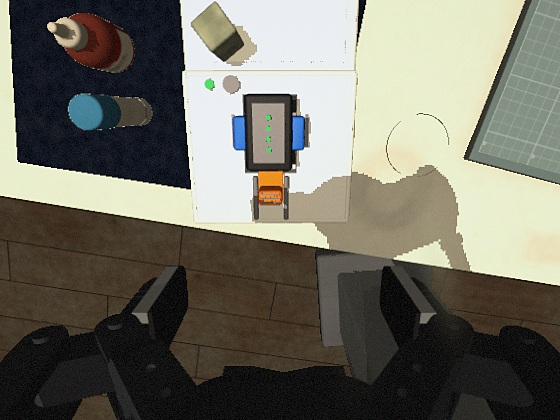

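Wrist view: knob at (270,190), catches at (239,132) and (298,132). The bay centre is about (0.588, 0.257) and the yaw about -5°. Descending over the knob.

>>> drive_tool(
  motion="0.35 0 0 0.004 -0.009 0.03 100; 0 0 0 0 0 0.03 100; 0 0 0 0 0 0.03 100; 0 0 0 0 0 0 100",
)

```text
clock: 3.2
position: [0.5391, 0.2531, 0.0919]
ee_rot: [-0.0, 0.999, -0.048, 0.005]
contact_force: [0.1, 0.3, 0.5]
width: 0.0857
```

```bash
python3 - <<'E'
from h import *
s=get_state();T=where(s)
delta(s,[.535,.2614,.038],-4.9)
im,d=get_image('wrist');save('w3',im)
E
```

```text
t 3.2 pos [0.5391 0.2531 0.0919] yaw -5.52 tilt z [ 9.5e-03  1.0e-04 -1.0e+00] F [0.1 0.3 0.5] w 0.0857
tool shift [-0.0054 -0.0078  0.0539]
turn deg [-0.06 -0.54 -0.62]
```

View pics/w3.png

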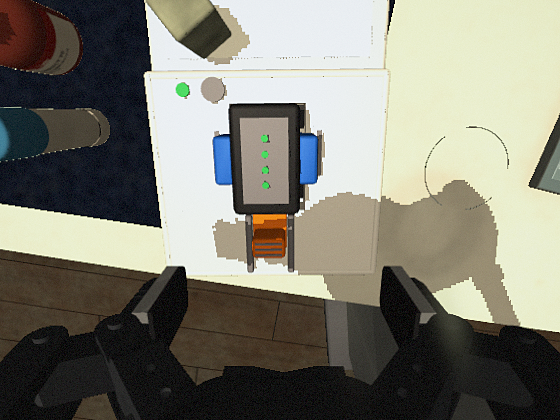

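Knob at (269,240), left of the finger centre line (283), so I still need about 8 mm along -y in the tool frame. Correcting that and going on down.

>>> drive_tool(
  motion="0 -0.5 -0.6 -0.005 -0.008 0.01 100; 0 0 0 0 0 0 100",
)

```text
clock: 3.5
position: [0.5382, 0.2621, 0.0862]
ee_rot: [-0.002, 0.999, -0.043, 0.004]
contact_force: [0.6, 0.1, -0.0]
width: 0.0853
```

```bash
python3 - <<'E'
from h import *
s=get_state();T=where(s)
delta(s,[.535,.2614,.038],-4.9)
E
```

```text
t 3.5 pos [0.5382 0.2621 0.0862] yaw -4.97 tilt z [ 0.009   0.0039 -1.    ] F [ 0.6  0.1 -0. ] w 0.0853
tool shift [-0.0036  0.0012  0.0482]
turn deg [-0.27 -0.49 -0.07]
```

>>> drive_tool(
  motion="-0.2 -0.5 0 -0.003 0.001 0.02 100; 0 0 0 0 0 0.02 100; 0 0 0 0 0 0 100",
)

```text
clock: 3.88
position: [0.5354, 0.2619, 0.0449]
ee_rot: [-0.001, 0.999, -0.043, 0.0]
contact_force: [-1.0, -0.8, 0.5]
width: 0.0854
```

```bash
python3 - <<'E'
from h import *
s=get_state();T=where(s)
delta(s,[.535,.2614,.038],-4.9)
E
```

```text
t 3.875 pos [0.5354 0.2619 0.0449] yaw -4.91 tilt z [ 0.001   0.0013 -1.    ] F [-1.  -0.8  0.5] w 0.0854
tool shift [-0.0004  0.0005  0.0069]
turn deg [-0.08 -0.05 -0.01]
```

>>> drive_tool(
  motion="0 0 0 0 0 0.006 60; 0 0 0 0 0 0 0; 0 0 0 0 0 0 0; 0 0 0 0 0 0 0; 0 0 0 0 0 0 0; 0 0 0 0 0 0 0",
  newtons=30,
)

```text
clock: 4.62
position: [0.536, 0.2627, 0.0394]
ee_rot: [-0.001, 0.999, -0.043, 0.001]
contact_force: [-0.7, 0.1, -1.6]
width: 0.0189
```

```bash
python3 - <<'E'
from h import *
s=get_state();T=where(s)
im,d=get_image('wrist');save('w4',im);im,d=get_image('side');save('s4',cv2.resize(im[150:310,200:400],None,fx=3.5,fy=3.5))
E
```

```text
t 4.625 pos [0.536  0.2627 0.0394] yaw -4.91 tilt z [ 0.0025  0.0024 -1.    ] F [-0.7  0.1 -1.6] w 0.0189
```

View pics/w4.png

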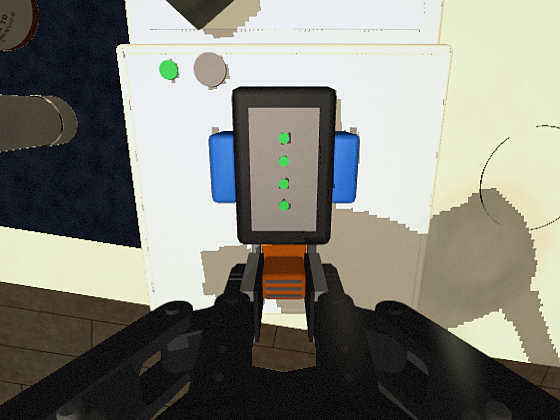

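View pics/s4.png

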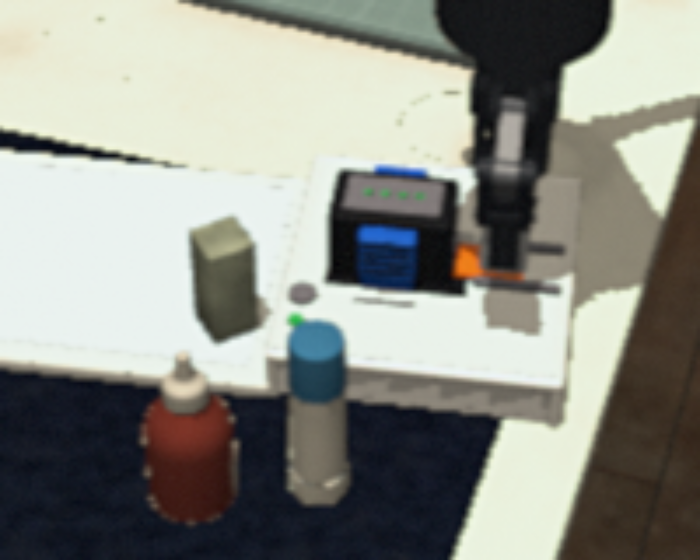

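The knob is gripped between the fingers (wrist (285,275), width 19 mm) and everything else is undisturbed. Pulling the lock open.

>>> drive_tool(
  motion="0 0 0 -0.005 0 0 0; 0 0 0 -0.005 0 0 0; 0 0 0 -0.004 0 0 0; 0 0 0 0 0 0 0",
)

```text
clock: 5.22
position: [0.5219, 0.2639, 0.0394]
ee_rot: [-0.001, 0.999, -0.043, 0.002]
contact_force: [0.0, 0.3, -2.3]
width: 0.0188
```

>>> drive_tool(
  motion="0 0 0 -0.004 0 0 0; 0 0 0 -0.004 0 0 0; 0 0 0 0 0 0 0",
)

```text
clock: 5.6
position: [0.5181, 0.2642, 0.0394]
ee_rot: [-0.001, 0.999, -0.042, 0.007]
contact_force: [-1.7, 1.9, -1.4]
width: 0.0188
```

>>> drive_tool(
  motion="0 0 0 -0.004 0 0 0; 0 0 0 0 0 0 0",
)

```text
clock: 5.85
position: [0.5181, 0.2642, 0.0394]
ee_rot: [-0.001, 0.999, -0.042, 0.011]
contact_force: [-0.7, 0.6, -0.9]
width: 0.0194
```

>>> drive_tool(
  motion="0 0 0 -0.005 0 0 0; 0 0 0 0 0 0 0",
)

```text
clock: 6.1
position: [0.518, 0.2643, 0.0395]
ee_rot: [-0.002, 0.999, -0.041, 0.016]
contact_force: [-0.8, 1.0, -0.9]
width: 0.0193
```

```bash
python3 - <<'E'
from h import *
s=get_state();T=where(s)
im,d=get_image('wrist');save('w5',im)
E
```

```text
t 6.1 pos [0.518  0.2643 0.0395] yaw -4.72 tilt z [ 0.0315  0.0019 -0.9995] F [-0.8  1.  -0.9] w 0.0193
```

View pics/w5.png

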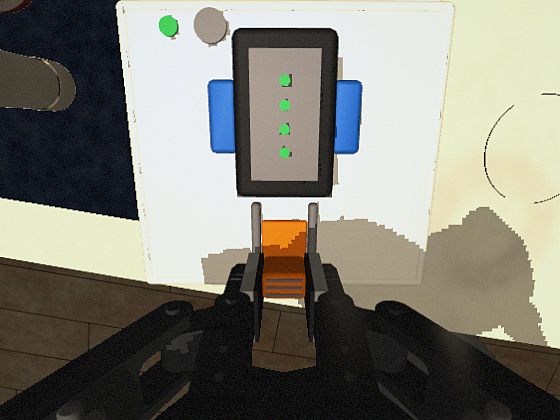

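The lock stopped after about 18 mm of travel and the arm only flexed when I pulled further, so it is at its stop. The orange slide is well clear of the battery (gap at rows 197-220). Releasing and rising.

>>> drive_tool(
  motion="0 0 0 0 0 0 60; 0 0 0 0 0 0 100; 0 0 0 0 0 0 100; 0 -1.8 0 0 0 -0.03 100; 0 0 0 0 0 -0.03 100; 0 0 0 0.03 0 -0.02 100; 0 0 0 0.03 0 0 100; 0 0 0 0 0 0 100",
)

```text
clock: 7.15
position: [0.5732, 0.2596, 0.1225]
ee_rot: [-0.002, 0.999, -0.04, -0.004]
contact_force: [-0.4, -0.5, -0.9]
width: 0.0855
```

```bash
python3 - <<'E'
from h import *
s=get_state();T=where(s)
delta(s,[.588,.257,.06],-4.9)
im,d=get_image('wrist');save('w6',im)
im,d=get_image('top');save('t6',cv2.resize(im[125:290,220:350],None,fx=3.6,fy=3.6,interpolation=cv2.INTER_CUBIC))
im,d=get_image('side');save('s6',cv2.resize(im[150:310,200:400],None,fx=3.5,fy=3.5))
E
```

```text
t 7.15 pos [0.5732 0.2596 0.1225] yaw -4.62 tilt z [-0.0078  0.0044 -1.    ] F [-0.4 -0.5 -0.9] w 0.0855
tool shift [0.0155 0.0016 0.0624]
turn deg [-0.22  0.47  0.27]
```

View pics/w6.png

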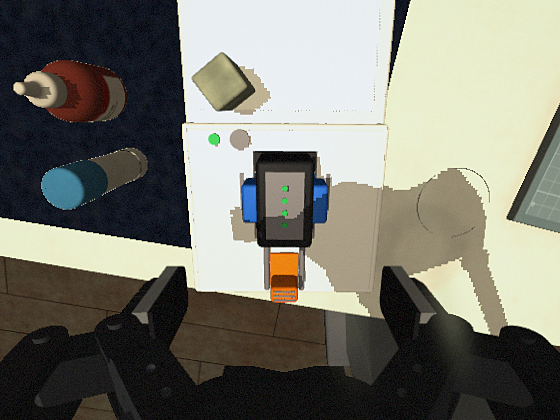

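View pics/s6.png

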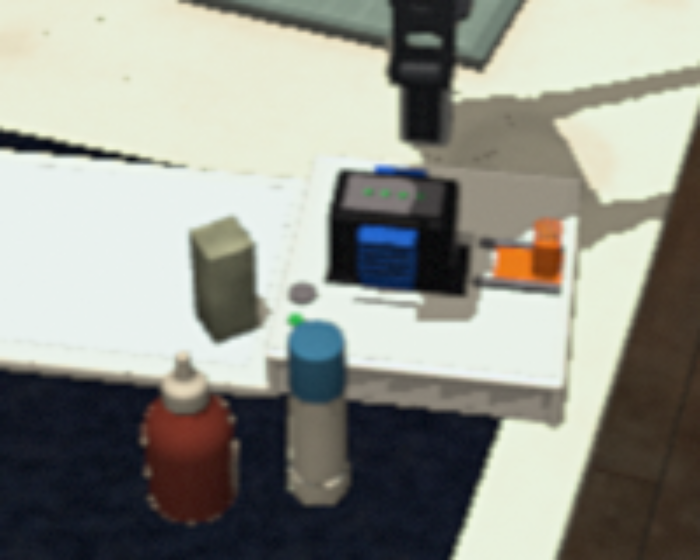

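Lock fully open; side view shows the knob at (546,250) by the front edge, and the battery and bystanders unmoved. Going down over the battery.

>>> drive_tool(
  motion="-0.2 0.4 0.3 0.014 0.002 0.015 100; 0 0 0 0 0 0.015 100; 0 0 0 0 0 0 100",
)

```text
clock: 7.68
position: [0.5814, 0.2563, 0.0883]
ee_rot: [0.001, 0.999, -0.042, -0.004]
contact_force: [-0.6, -0.5, -0.7]
width: 0.0854
```

```bash
python3 - <<'E'
from h import *
s=get_state();T=where(s)
delta(s,[.5875,.2578,.031],-4.9)
im,d=get_image('wrist');save('w7',im)
E
```

```text
t 7.675 pos [0.5814 0.2563 0.0883] yaw -4.82 tilt z [-0.0085 -0.0017 -1.    ] F [-0.6 -0.5 -0.7] w 0.0854
tool shift [ 0.0064 -0.0021  0.0572]
turn deg [0.14 0.48 0.08]
```

View pics/w7.png

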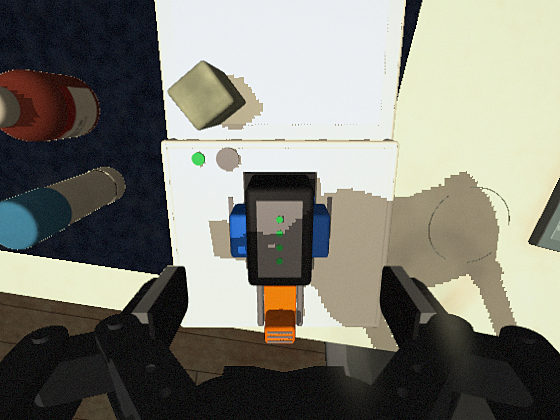

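Battery at column 280 against the finger centre at about 283, so the 2 mm correction agrees. Continuing down.

>>> drive_tool(
  motion="0.1 0.5 0 0.006 -0.002 0.02 100; 0 0 0 0 0 0.02 100; 0 0 0 0 0 0 100",
)

```text
clock: 8.1
position: [0.5887, 0.2585, 0.0489]
ee_rot: [-0.0, 0.999, -0.042, 0.002]
contact_force: [-0.5, 0.8, -0.1]
width: 0.0855
```

```bash
python3 - <<'E'
from h import *
s=get_state();T=where(s)
delta(s,[.5875,.2578,.031],-4.9)
im,d=get_image('wrist');save('w8',im)
E
```

```text
t 8.1 pos [0.5887 0.2585 0.0489] yaw -4.8 tilt z [ 3.6e-03  4.0e-04 -1.0e+00] F [-0.5  0.8 -0.1] w 0.0855
tool shift [-0.0012  0.0008  0.0179]
turn deg [-0.04 -0.2   0.1 ]
```

View pics/w8.png

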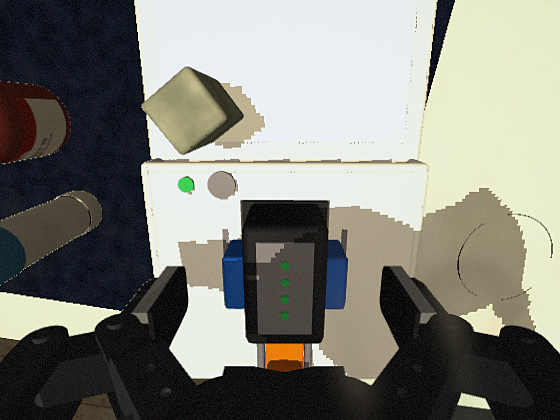

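Centred: battery at column 285, with each finger pad just outside its blue catch. Lowering and squeezing.

>>> drive_tool(
  motion="0 -0.2 0 -0.001 0.001 0.017 100; 0 0 0 0 0 0 100",
  newtons=24,
)

```text
clock: 8.4
position: [0.5892, 0.2582, 0.0334]
ee_rot: [-0.001, 0.999, -0.042, 0.002]
contact_force: [-0.7, 0.1, 0.6]
width: 0.0858
```

>>> drive_tool(
  motion="0 0 0 0 0 0 60; 0 0 0 0 0 0 30; 0 0 0 0 0 0 0; 0 0 0 0 0 0 0; 0 0 0 0 0 0 0; 0 0 0 0 0 0 0",
  newtons=24,
)

```text
clock: 9.15
position: [0.5902, 0.2581, 0.0356]
ee_rot: [-0.001, 0.999, -0.042, 0.004]
contact_force: [0.1, -1.2, 1.0]
width: 0.0419
```

```bash
python3 - <<'E'
from h import *
s=get_state();T=where(s)
im,d=get_image('wrist');save('w9',im)
im,d=get_image('side');save('s9',cv2.resize(im[150:310,200:400],None,fx=3.5,fy=3.5))
E
```

```text
t 9.15 pos [0.5902 0.2581 0.0356] yaw -4.79 tilt z [ 0.0072  0.0024 -1.    ] F [ 0.1 -1.2  1. ] w 0.0419
```

View pics/w9.png

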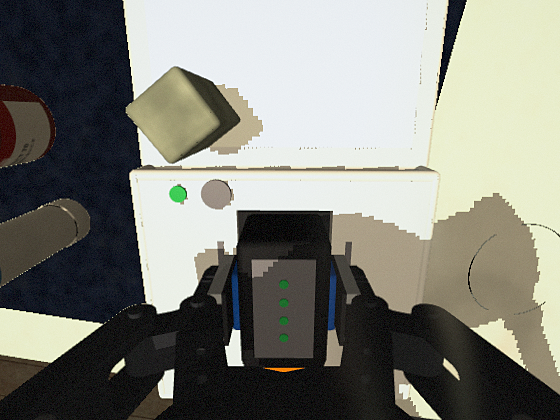

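View pics/s9.png

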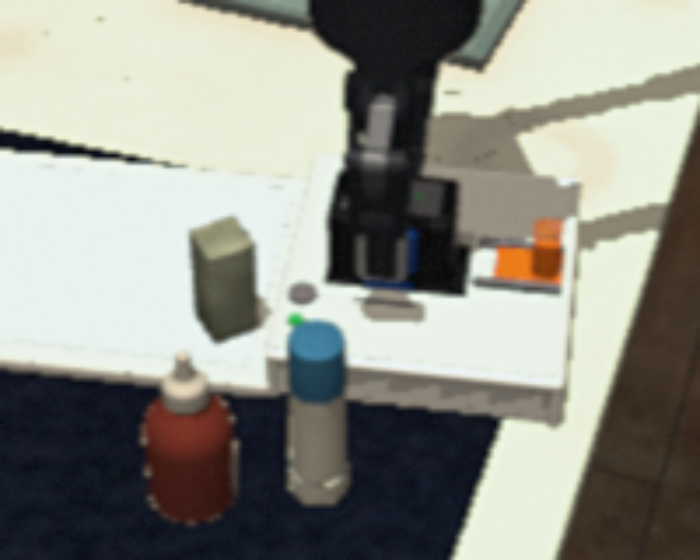

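Width 42 mm (the gripper reads about 1 mm low, as it did on the knob), so both catches are at their stops. Lifting gently.

>>> drive_tool(
  motion="0 0 0 0 0 -0.004 0; 0 0 0 0 0 -0.004 0; 0 0 0 0 0 -0.004 0; 0 0 0 0 0 0 0",
)

```text
clock: 9.75
position: [0.5898, 0.2582, 0.0478]
ee_rot: [-0.001, 0.999, -0.042, 0.003]
contact_force: [0.6, 0.1, -2.1]
width: 0.0414
```

```bash
python3 - <<'E'
from h import *
s=get_state();T=where(s);delta(s,[.5885,.258,.07],-4.9)
im,d=get_image('side');save('s10',cv2.resize(im[150:310,200:400],None,fx=3.5,fy=3.5))
E
```

```text
t 9.75 pos [0.5898 0.2582 0.0478] yaw -4.79 tilt z [ 0.0062  0.0024 -1.    ] F [ 0.6  0.1 -2.1] w 0.0414
tool shift [-0.0011  0.0002 -0.0222]
turn deg [-0.17 -0.34  0.11]
```

View pics/s10.png

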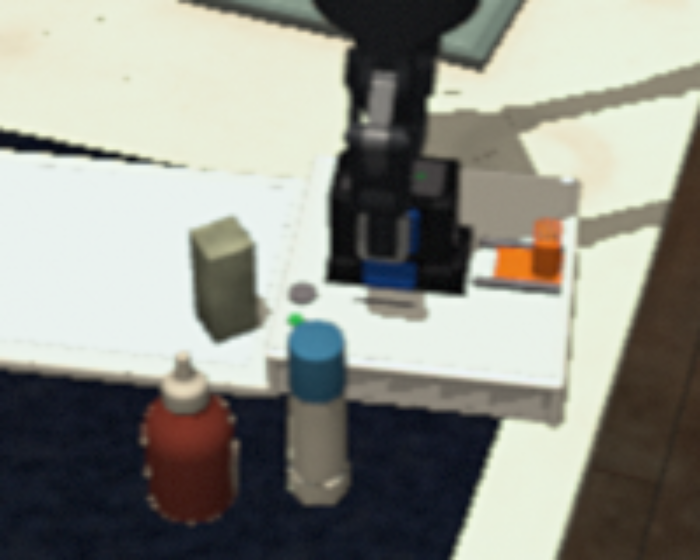

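The battery is rising (top corner from row 180 to 158) and the force of -2.1 N matches its weight. Continuing straight up.

>>> drive_tool(
  motion="0 0 0 0 0 -0.006 0; 0 0 0 0 0 -0.006 0; 0 0 0 0 0 -0.006 0; 0 0 0 0 0 -0.008 0; 0 0 0 0 0 -0.008 0; 0 0 0 0 0 0 0",
)

```text
clock: 10.55
position: [0.5897, 0.2581, 0.0845]
ee_rot: [-0.001, 0.999, -0.042, 0.003]
contact_force: [0.9, 0.2, -1.9]
width: 0.0412
```

```bash
python3 - <<'E'
from h import *
s=get_state();T=where(s);delta(s,[.5895,.258,.152],-4.85)
im,d=get_image('side');save('s11',cv2.resize(im[100:310,200:400],None,fx=2.8,fy=2.8))
E
```

```text
t 10.55 pos [0.5897 0.2581 0.0845] yaw -4.79 tilt z [ 0.0068  0.0025 -1.    ] F [ 0.9  0.2 -1.9] w 0.0412
tool shift [ 0.0003 -0.0001 -0.0675]
turn deg [-0.18 -0.37  0.06]
```

View pics/s11.png

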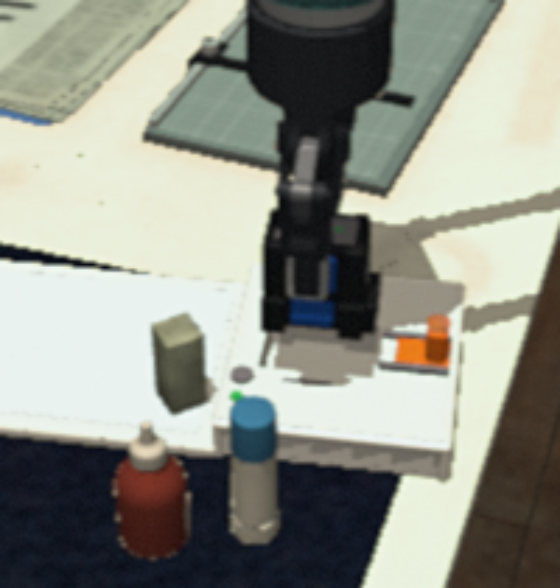

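The battery is out of the bay, upright, with its underside at about 5.5 cm. Raising another 7 cm.

>>> drive_tool(
  motion="-0.2 -0.4 0 0 0 -0.012 0; 0 0 0 0 0 -0.012 0; 0 0 0 0 0 -0.012 0; 0 0 0 0 0 -0.012 0; 0 0 0 0 0 -0.012 0; 0 0 0 0 0 -0.01 0; 0 0 0 0 0 0 0; 0 0 0 0 0 0 0; 0 0 0 0 0 0 0; 0 0 0 0 0 0 0",
)

```text
clock: 11.85
position: [0.5888, 0.2578, 0.1583]
ee_rot: [0.001, 0.999, -0.042, -0.002]
contact_force: [0.7, 0.2, -2.4]
width: 0.0413
```

```bash
python3 - <<'E'
from h import *
s=get_state();T=where(s);delta(s,[.5895,.258,.155],-4.85);print(s['qd'].round(4))
im,d=get_image('side');save('s12',cv2.resize(im[60:310,180:400],None,fx=2.4,fy=2.4))
P=cloud('side',d);q=P.reshape(-1,3);k=(q[:,0]>.55)&(q[:,0]<.63)&(q[:,1]>.21)&(q[:,1]<.30)&(q[:,2]>.06)&(q[:,2]<.17);b=q[k];print(len(b),np.percentile(b[:,2],[0,1,5,50]),np.percentile(b[:,0],[2,98]))
im,d=get_image('wrist');save('w12',im)
E
```

```text
t 11.85 pos [0.5888 0.2578 0.1583] yaw -4.79 tilt z [-0.0033 -0.0013 -1.    ] F [ 0.7  0.2 -2.4] w 0.0413
tool shift [ 0.0007 -0.0003  0.0033]
turn deg [0.09 0.18 0.06]
[-0.0012  0.0023  0.0039  0.0003  0.0007  0.0003]
933 [0.12699423 0.12820796 0.13022651 0.14802686] [0.55148918 0.61494033]
```

View pics/s12.png

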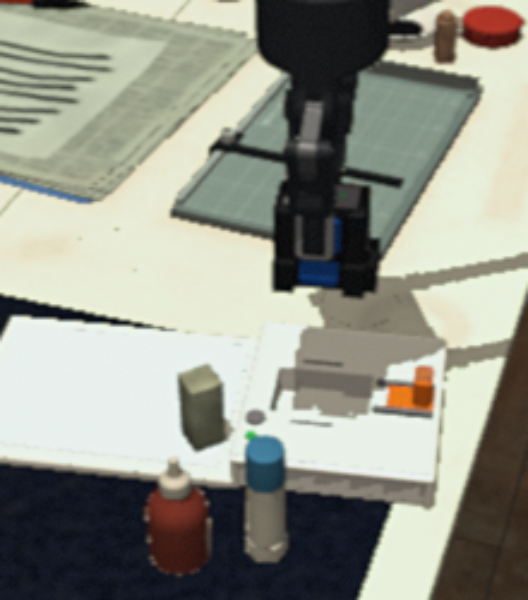

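View pics/w12.png

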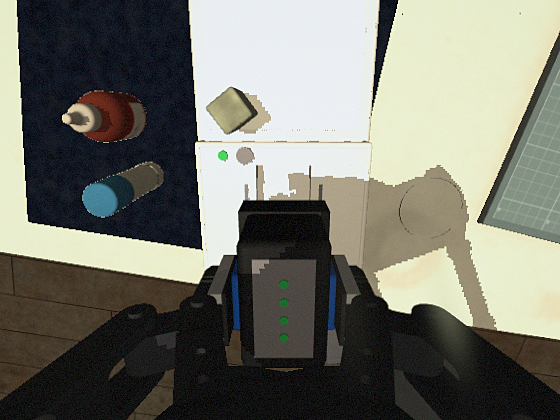

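Battery held upright above its bay with its underside at about 0.127 m (depth) and the catches squeezed. The lock is still open at (424,388) and all three bystanders are standing where they were. Handing in.

```bash
python3 -c "
from rig import *
print(sign_off());print(get_state()['width'])"
```

```text
the job is handed in; nothing more can be done
None
the job is handed in; nothing more can be done
```

I opened the lock fully, squeezed both catches and drew the battery straight up out of its bay. I handed in at about 12 s with the arm still holding it.

- **Lock:** I gripped the orange knob and pulled it about 18 mm. Further pulling only flexed the arm, so I took that as the stop. The last side picture shows it still open.
- **Catches:** With a 24 N grip the fingers read 41 to 42 mm, against 44 mm for both catches fully pressed. The gripper also read about 1 mm low on the 20 mm knob. I had no direct reading of each catch.
- **Battery:** It hangs upright over the bay, with the tool tilted about 0.2°. The lowest point in the side camera's depth image was about 127 mm above the table, which agrees with the measured lift of about 123 mm. The wrist force of about 2.4 N fits its weight, and joint speeds were near zero.
- **Bystanders:** The last pictures show the bottle, glue stick and seal standing where they were.
- **Offset:** Camera estimates of the bay centre differed by about 2 mm in x. The fingers sit about 3 mm off the catch centre along the pad's x, which did not affect the lift.

The state could not be read after handing in, so I have no check from the final second.

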